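# Put the feed lever in second and start the feed

### The job

Push the red-knobbed lever on the green box with a fingertip, without gripping it, out of its rest position, past the first detent (one white dot) and fully home at the second stop (two white dots). Then press the green button on the yellow pendant all the way down to start the feed, and let it come up again. Leave the pendant where it lies, do not press its red button, and leave the blue-knobbed lever and everything else on the bench alone.

Things in the scene. Friction and masses are not known exactly. Their poses are not given: they have to be found in the camera images.
- feed_box: green box bolted to the bench, 90 (x) x 160 (y) x 75 mm high. Origin: centre of its underside, z up. Its lever swings in the box's own y-z plane from -y to +y, about a pivot 30 mm above the origin. Marks on the black top plate, on the slot's +x side: white bar = rest (y = -40 mm), one white dot = first detent (y = 0), two white dots = second stop (y = +40 mm)
- feed_lever (a joint): angle of the red-knobbed lever, rad: 0 rest (leaning 0.35 to the box's -y), 0.35 first detent (upright), 0.70 second stop, hard (leaning 0.35 to +y). Springs draw it into these three; bumps lie halfway between. It starts at or just above 0. At the knob about 8 N passes each bump; past a bump it snaps ahead
- feed_knob (a point): centre of the red knob, 125 mm from the lever's pivot, so 147 mm above the bench at rest and at the second stop and 155 mm when upright. The knob is a block 28 mm across the travel, 26 mm along it and 40 mm along the lever; below it is a steel stem 10 mm thick
- coolant_box: grey box of the same size, bolted down, with a blue-knobbed lever of the same build but without dots; to be left alone. Origin at the centre of its underside
- coolant_knob (a point): centre of the blue knob, 125 mm from its pivot; the same size as the red knob; may stand anywhere in its travel
- pendant: loose yellow button station lying on the bench, 160 (x) x 72 (y) x 38 mm high, 0.9 kg, on a rubber foot. Origin at the centre of its underside; the green button at x = -38 mm, the red at x = +38 mm. Not to be lifted or pushed about
- start (a joint): travel of the green button in m: 0 up, 0.006 fully down; a spring returns it; 1.5 N starts it, 5 N takes it fully down
- start_top (a point): centre of the top of the green button, 28 mm across, 60 mm above the bench when up; its steel collar is 44 mm across and 10 mm lower than the button's top
- stop (a joint): travel of the red button in m: 0 up, 0.006 fully down; not to be pressed
- stop_top (a point): centre of the top of the red button, same size as the green, 76 mm from it
- oil_can: red oil can, 66 mm across, 135 mm tall with a thin brass spout, loose bystander; leave alone. Origin at the centre of its underside
- spanner: steel spanner lying flat, loose bystander; leave alone. Origin at the middle of its length, on its underside
- hammer: hammer lying on its side, loose bystander; leave alone. Origin at the middle of its length, on its underside
- bearing: steel ring, 52 mm across, 16 mm high, loose bystander; leave alone. Origin at the centre of its underside
- shaft: stepped steel shaft standing upright, 40 mm across, 80 mm tall, loose bystander; leave alone. Origin at the centre of its underside
- tin: blue-banded tin, 70 mm across, 90 mm tall, loose bystander; leave alone. Origin at the centre of its underside

How it is judged (in metres and radians):
On the way, in this order (a step that is already met when the one before it is completed fails the run):
1. the red-knobbed lever is at its second stop (value of joint feed_lever above 0.65 rad), for 0.2 s.
2. the green button is pressed down (value of joint start above 0.0045 m and value of joint feed_lever above 0.65 rad), for 0.05 s.
At the end, for the whole second after the job is handed in: The red-knobbed lever rests at its second stop (within 0.05 rad), the green button has been pressed (at least 4.5 of 6 mm) after that and is up again; the red button is up, the blue knob within 15 mm, the pendant within 25 mm and every loose thing within 30 mm of where it was (value of joint feed_lever above 0.65 rad and value of joint each of start, stop below 0.0015 m and distance of coolant_knob from where it was at the start of the episode below 0.015 m and distance of pendant from where it was at the start of the episode below 0.025 m and linear speed of pendant below 0.02 m/s and distance of each of oil_can, spanner, hammer, bearing, shaft, tin from where it was at the start of the episode below 0.03 m); the robot touches nothing.
It fails at once if the red knob is pinched between the fingers ((contact force between the fingers and feed_lever_c0 above 1 N and contact force between the fingers and feed_lever_c1 above 1 N) or (contact force between the fingers and feed_lever_c2 above 1 N and contact force between the fingers and feed_lever_c3 above 1 N)).
It fails at once if the green button is pressed before the lever is at its second stop (value of joint start above 0.003 m and value of joint feed_lever below 0.6 rad).
It fails at once if the red button is pressed or the blue-knobbed lever is moved (value of joint stop above 0.002 m or distance of coolant_knob from where it was at the start of the episode above 0.015 m).
It fails at once if the pendant is lifted, tipped or pushed away (height (world z) of pendant above 0.012 m or angle between pendant's own z axis and vertical above 0.15 rad or distance of pendant from where it was at the start of the episode above 0.025 m).
It fails at once if a bystander is disturbed (distance of any of oil_can, spanner, hammer, bearing, shaft, tin from where it was at the start of the episode above 0.03 m).
It also fails if it takes over 48 s, if anything falls off the work surface, if the arm or the gripper's body presses on something with over 40 N, if the wrist force passes 120 N, or if a joint passes its speed limit or range.

### The arm

A 7-joint arm with a two-finger parallel gripper is mounted at the origin on the work surface. World frame = base frame: x ahead of the robot, y to its left, z up, the work surface at z = 0. Lengths are in m, angles in degrees, forces in N, time in s.
With the tool pointing down it reaches from about 0.425 to 0.875 m from the base axis. Payload 8.4 kg.
Tool frame: the origin (TCP) lies between the finger pads; the fingertips stand 14 mm ahead of it and the grasp point (between the pads) lies 5 mm behind it; z points along the fingers, y is the direction in which the jaws open and shut (so a half turn about z gives the same grasp; the last joint's range is limited). The gripper opens to 87 mm and grips with 3 to 60 N. Pads are 19 mm wide; open, the fingers measure 117 mm over their backs; the gripper's body (75 mm by 190 mm) begins 51 mm behind the grasp point.
Start: joints at [-82.918, 19.091, 2.286, 83.961, -0.768, 76.965, -3.352], TCP at [0.144, 0.634, 0.237] pointing down, gripper open.
Joint ranges: [-147.57, 147.57], [-21.85, 119.76], [-74.77, 79.35], [14.55, 137.4], [-85.83, 265.84], [4.83, 119.75], [-152.11, 152.11]. Speed limits (degrees/s): [127.2, 127.2, 159.86, 159.86, 180, 180, 180].

### API

Orientations are given as a 3x3 rotation matrix whose columns are the frame's x, y, z axes.
In Python, from cell import sense, cams, job gives the robot as it stands.
- The arm moves only by the tool send_rows, never from a script. Its argument "rows" is a list of rows, each a list of 6 numbers: the shift along the tool's x, y, z normalised to -1 to 1, where 1 is 0.1 m, then the turn, a rotation vector about the tool's x, y, z normalised to -1 to 1, where 1 is 120 degrees. A call has 1 to 20 rows; each row is the pose to reach, as a shift and turn from the pose measured when the call began, along the tool's axes at that moment; what a row does not reach only later rows make up. A row lasts 1/8 s, in which the tool goes at most 62.5 mm and 10.7 degrees, less where a joint would pass 70% of its speed; a pose out of reach is approached as far as the arm can. A call with a number of a shift or a turn outside -1 to 1 is refused whole. A call with a gripper value outside its range is refused whole. "hand" is the finger opening in mm, from 0 to 87, set as the call begins (left out, the last holds). The fingers move at their own pace and stop on an object; the grip force is fixed at half the most. Time passes only in rows, so rows that repeat a pose let the fingers close. It gives the time, the measured TCP pose, the force and the opening at its end, in the units of the state.
- sense(): the state, without advancing time (a new reading comes with each control period).
- cams.grab_frame(name): name is "scene" or "top"; returns (picture, depth): 420x560x3 uint8, red, green, blue; 420x560 float32, m along the optical axis (not along the pixel's ray), 0 where there is no reading.
- cams.camera_params(name): a dict with "mtx" (3x3 intrinsics, pixels), "eye" and "orientation" of the camera in the world. Camera axes: x right, y down, z forward; pixel columns grow to the right and rows downward; lengths in m; the calibration is good to about 2 mm. A picture is of the moment at which its call begins. camera_params takes no time and is no camera call.
- job.close_job(): hands the job in, once; it reports no verdict.
The state is a dict: "time": time; "joint_positions": joint angles; "qvel": joint speeds; "tau": joint torques, N m; "tool_pos": TCP position; "eef_rot": TCP orientation; "wrist_force": force on the tool from outside, world axes, zero at the start; "wrist_torque": the same for the moment, N m; "width": finger opening in m.
Only numpy, scipy, OpenCV 4.12 (cv2) and the standard library are available. Lean on these libraries where they do the work, as an engineer would, in place of code of your own. Each camera call takes 0.05 s, during which the arm holds its last target. There are 200 camera calls.

## Working session

There is one attempt and no reset: what is moved stays moved. The work goes in short steps, Python scripts to look and compute and a tool call to move; the robot and the scene stay as the last step left them, time stands still between calls to the robot, and variables do not carry over. Pictures are saved under pics/ and viewed, about 8 in all and at most 12, crops included, and the job is handed in when it is done.

Besides the shell and the picture viewer there is one more tool, called after "Call:" in YAML: its name, and indented under it one key for each argument. send_rows: Moves the arm, as the interface text tells. Scaled input: -1 to 1 covers 0.1 m each way for a shift and 120 degrees each way for a turn. Its arguments: {"type":"object","properties":{"rows":{"type":"array","items":{"type":"array","items":{"type":"number","minimum":-1,"maximum":1}}},"hand":{"type":"number"}},"required":["rows"]}

```bash
mkdir -p pics; cat > h.py <<'E'
import numpy as np, cv2
from cell import sense, cams, job
def grab(n,tag):
    p,d=cams.grab_frame(n); cv2.imwrite(f'pics/{tag}.png',p[:,:,::-1]); np.save(f'pics/{tag}.npy',d); return p,d
def world(n,d,u,v):
    c=cams.camera_params(n); K=np.array(c['mtx']); z=d[v,u]
    pc=np.stack([(u-K[0,2])/K[0,0]*z,(v-K[1,2])/K[1,1]*z,z],-1)
    return pc@np.array(c['orientation']).T+np.array(c['eye'])
E
python3 - <<'E'
from h import *
np.set_printoptions(precision=4,suppress=True)
for n in('top','scene'):
    grab(n,n+'0'); c=cams.camera_params(n); print(c)
s=sense(); print(s)
E
```

```text
{'mtx': array([[393.0635,   0.    , 283.0845],
       [  0.    , 393.0635, 211.2821],
       [  0.    ,   0.    ,   1.    ]]), 'eye': array([0.3921, 0.001 , 0.9396]), 'orientation': array([[-0.0136, -0.982 ,  0.1884],
       [-0.9995,  0.0184,  0.0238],
       [-0.0268, -0.188 , -0.9818]])}
{'mtx': array([[522.7445,   0.    , 272.555 ],
       [  0.    , 522.7445, 213.2533],
       [  0.    ,   0.    ,   1.    ]]), 'eye': array([1.1269, 0.1985, 1.0389]), 'orientation': array([[-0.3148,  0.7995, -0.5116],
       [ 0.9492,  0.2631, -0.1729],
       [-0.0036, -0.54  , -0.8417]])}
{'time': 0.1, 'joint_positions': array([-82.9194,  19.1267,   2.2844,  84.0025,  -0.7694,  76.9645,
        -3.3508]), 'qvel': array([ 0.0254, -0.0779,  0.1119, -0.0651, -0.0645,  0.0611, -0.0844]), 'tau': array([  0.0035, -65.7814,   1.3395, -40.4708,  -0.0598,   0.0408,
         0.    ]), 'tool_pos': array([0.1435, 0.6336, 0.2358]), 'eef_rot': array([[-0.9753,  0.2209, -0.0002],
       [ 0.2209,  0.9753, -0.0013],
       [-0.0001, -0.0014, -1.    ]]), 'wrist_force': array([-0.4195, -0.8379,  0.7295]), 'wrist_torque': array([-0.0223,  0.0348, -0.021 ]), 'width': 0.08687586183132388}
```

View pics/top0.png

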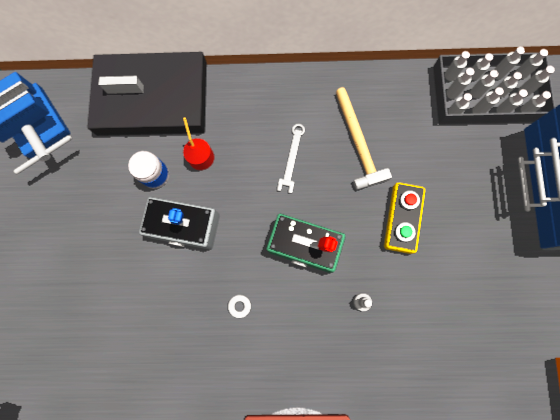

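View pics/scene0.png

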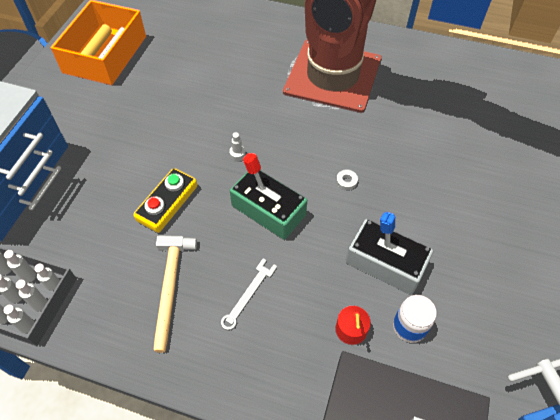

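```bash
python3 - <<'E'
from h import *
np.set_printoptions(precision=4,suppress=True)
for n in('top','scene'):
    p=cv2.imread(f'pics/{n}0.png')[:,:,::-1]; d=np.load(f'pics/{n}0.npy')
    hsv=cv2.cvtColor(np.ascontiguousarray(p),cv2.COLOR_RGB2HSV)
    V,U=np.mgrid[:420,:560]; W=world(n,d,U,V)
    H,S,B=[hsv[...,i].astype(int) for i in range(3)]
    red=((H<6)|(H>174))&(S>150)&(B>80); green=(abs(H-70)<20)&(S>120)&(B>50); blue=(abs(H-108)<12)&(S>150)&(B>80)
    yel=(abs(H-26)<6)&(S>150)&(B>100)
    def rep(nm,m,lo,hi):
        m=m&(W[...,2]>lo)&(W[...,2]<hi)&(W[...,0]>.3)&(W[...,0]<.8)&(abs(W[...,1])<.4)
        k,l,st,c=cv2.connectedComponentsWithStats(m.astype(np.uint8))
        for i in range(1,k):
            if st[i,4]>15:
                q=W[l==i]; print(n,nm,st[i,4],c[i].round(),'med',np.median(q,0),'min',np.percentile(q,2,axis=0),'max',np.percentile(q,98,axis=0))
    rep('red',red,.04,.18); rep('green',green,.045,.09); rep('blue',blue,.1,.18); rep('yel',yel,.03,.045)
    # box top: points 0.068..0.082 near feed box
    for nm,(x,y) in dict(feed=(.33,-.05),pend=(.36,-.29),grey=(.38,.25)).items():
        lo,hi=((.068,.082) if nm!='pend' else (.031,.044))
        m=(W[...,2]>lo)&(W[...,2]<hi)&(np.hypot(W[...,0]-x,W[...,1]-y)<.17)
        q=W[m]; r=cv2.minAreaRect(q[:,:2].astype(np.float32)); print(n,nm,m.sum(),r, np.median(q[:,2]))
E
```

```text
top red 561 [197. 152.] med [0.7048 0.221  0.0597] min [0.6827 0.1971 0.0428] max [0.7392 0.2548 0.0829]
top red 105 [410. 199.] med [ 0.5841 -0.2674  0.0587] min [ 0.573  -0.2795  0.0513] max [ 0.5961 -0.2577  0.062 ]
top red 252 [328. 244.] med [ 0.4747 -0.0675  0.162 ] min [ 0.4611 -0.086   0.0746] max [ 0.4924 -0.0517  0.1694]
top green 459 [303. 247.] med [ 0.4676 -0.02    0.0675] min [ 0.4267 -0.1097  0.0565] max [0.5503 0.0564 0.0724]
top green 104 [406. 231.] med [ 0.5109 -0.2519  0.0585] min [ 0.4998 -0.2637  0.0509] max [ 0.5225 -0.2416  0.0627]
top blue 181 [175. 216.] med [0.5343 0.237  0.1693] min [0.5222 0.2246 0.1488] max [0.5487 0.248  0.1736]
top yel 460 [405. 221.] med [ 0.5348 -0.2496  0.0349] min [ 0.4679 -0.3074  0.0303] max [ 0.6263 -0.2156  0.0396]
top feed 1168 ((0.44865429401397705, -0.08121956884860992), (0.23899632692337036, 0.09685156494379044), 58.71168518066406) 0.07401786874137245
top pend 496 ((0.43659156560897827, -0.2233690619468689), (0.07363169640302658, 0.2286708652973175), 63.9079704284668) 0.03706718951674193
top grey 1210 ((0.5262711644172668, 
[... 625 characters left out ...]
0.2263 0.1385] max [0.5536 0.2535 0.1737]
scene yel 45 [159. 184.] med [ 0.5213 -0.2881  0.0354] min [ 0.4739 -0.2997  0.0327] max [ 0.5665 -0.2783  0.0397]
scene yel 371 [166. 205.] med [ 0.5834 -0.2392  0.0345] min [ 0.4741 -0.307   0.0303] max [ 0.6308 -0.2152  0.0392]
scene feed 833 ((0.4497535526752472, -0.08373945206403732), (0.23020809888839722, 0.09150705486536026), 57.787418365478516) 0.07380522455009553
scene pend 305 ((0.43877583742141724, -0.22223466634750366), (0.07218384742736816, 0.2240716814994812), 63.31552505493164) 0.036630821596215
scene grey 987 ((0.5275332927703857, 0.26592227816581726), (0.15370965003967285, 0.054431162774562836), 79.84847259521484) 0.07382682156829157
```

```bash
python3 - <<'E'
from h import *
np.set_printoptions(precision=4,suppress=True)
for n in('top','scene'):
    d=np.load(f'pics/{n}0.npy'); V,U=np.mgrid[:420,:560]; W=world(n,d,U,V)
    for nm,(x,y) in dict(feed=(.475,-.025),pend=(.549,-.26)).items():
        lo,hi=((.068,.082) if nm!='pend' else (.031,.044))
        m=(W[...,2]>lo)&(W[...,2]<hi)&(np.hypot(W[...,0]-x,W[...,1]-y)<.1)
        k,l,st,c=cv2.connectedComponentsWithStats(m.astype(np.uint8)); q=W[l==1+np.argmax(st[1:,4])]
        print(n,nm,len(q),cv2.minAreaRect(q[:,:2].astype(np.float32)),np.median(q[:,2]))
    m=(W[...,2]>.12)&(W[...,2]<.18)&(np.hypot(W[...,0]-.478,W[...,1]+.067)<.05); q=W[m]
    print('knob',cv2.minAreaRect(q[:,:2].astype(np.float32)),q[:,2].max())
    m=(W[...,2]>.0575)&(W[...,2]<.066)&(np.hypot(W[...,0]-.512,W[...,1]+.252)<.025); q=W[m]; print('btn',cv2.minEnclosingCircle(q[:,:2].astype(np.float32)),q.mean(0))
    m=(W[...,2]>.02)&(W[...,2]<.1)&(np.hypot(W[...,0]-.40,W[...,1]+.12)<.05); q=W[m]; print('shaft',cv2.minAreaRect(q[:,:2].astype(np.float32)),q[:,2].max())
E
```

```text
top feed 2243 ((0.4894365072250366, -0.02818416804075241), (0.15619194507598877, 0.08688438683748245), 71.84976959228516) 0.07389455472585371
top pend 1441 ((0.5475929975509644, -0.2622334957122803), (0.07136251032352448, 0.15875694155693054), 77.75630187988281) 0.037283080167241134
knob ((0.4754559397697449, -0.06809505075216293), (0.03499080240726471, 0.02798348478972912), 70.31309509277344) 0.1709438099133237
btn ((0.5101910829544067, -0.25394028425216675), 0.01349003054201603) [ 0.5102 -0.2541  0.0595]
shaft ((0.398340106010437, -0.11854120343923569), (0.0989040732383728, 0.024712691083550453), 42.594425201416016) 0.0787540885900494
scene feed 1887 ((0.49284908175468445, -0.02613644301891327), (0.15686772763729095, 0.08739148080348969), 71.44461822509766) 0.07367665823595215
scene pend 1187 ((0.5506241917610168, -0.2612662613391876), (0.07153399288654327, 0.15970012545585632), 77.5888671875) 0.036759066773069726
knob ((0.4777962267398834, -0.06768329441547394), (0.03616645932197571, 0.029468240216374397), 70.4992904663086) 0.16962564398029822
btn ((0.5147378444671631, -0.2534917891025543), 0.014013294130563736) [ 0.5143 -0.2532  0.0592]
shaft ((0.3667202591896057, -0.1485072523355484), (0.012146536260843277, 0.031174972653388977), 39.18490982055664) 0.08339958097937628
```

Call:
send_rows:
  rows:
    - [-0.5, 0, 0, 0, 0, 0.047]
    - [-1, 0, 0, 0, 0, 0.047]
    - [-1, 0, 0, 0, 0, 0.047]
    - [-1, 0, 0, 0, 0, 0.047]
  hand: 0

```text
time: 0.6
tool_pos: [0.2406, 0.6114, 0.2353]
eef_rot: [[-0.949, 0.316, -0.001], [0.316, 0.949, -0.002], [0.0, -0.002, -1.0]]
wrist_force: [-0.6, 1.1, 0.3]
width: 0.0549
```

Call:
send_rows:
  rows:
    - [-0.4, -0.4, 0, 0, 0, 0]
    - [-0.8, -0.8, 0, 0, 0, 0]
    - [-1, -1, 0, 0, 0, 0]
    - [-1, -1, 0, 0, 0, 0]

```text
time: 1.1
tool_pos: [0.3043, 0.4837, 0.2359]
eef_rot: [[-0.948, 0.317, -0.001], [0.317, 0.948, -0.002], [0.0, -0.002, -1.0]]
wrist_force: [-0.2, 0.1, 0.8]
width: 0.0148
```

Call:
send_rows:
  rows:
    - [-0.4, -0.4, 0, 0, 0, 0]
    - [-0.8, -0.8, 0, 0, 0, 0]
    - [-1, -1, 0, 0, 0, 0]
    - [-1, -1, 0, 0, 0, 0]

```text
time: 1.6
tool_pos: [0.3674, 0.357, 0.2363]
eef_rot: [[-0.948, 0.318, -0.001], [0.318, 0.948, -0.001], [0.0, -0.001, -1.0]]
wrist_force: [-0.3, 0.8, -0.7]
width: 0.0005
```

Call:
send_rows:
  rows:
    - [-0.4, -0.4, 0, 0, 0, 0]
    - [-0.8, -0.8, 0, 0, 0, 0]
    - [-1, -1, 0, 0, 0, 0]
    - [-1, -1, 0, 0, 0, 0]

```text
time: 2.1
tool_pos: [0.4307, 0.2308, 0.2366]
eef_rot: [[-0.948, 0.318, -0.0], [0.318, 0.948, -0.001], [0.0, -0.001, -1.0]]
wrist_force: [-0.5, -0.4, 0.7]
width: 0.0004
```

Call:
send_rows:
  rows:
    - [-0.4, -0.4, 0, 0, 0, 0]
    - [-0.8, -0.8, 0, 0, 0, 0]
    - [-1, -1, 0, 0, 0, 0]
    - [-1, -1, 0, 0, 0, 0]

```text
time: 2.6
tool_pos: [0.4941, 0.105, 0.2367]
eef_rot: [[-0.948, 0.319, -0.0], [0.319, 0.948, -0.001], [-0.0, -0.001, -1.0]]
wrist_force: [-1.2, 0.2, 0.0]
width: 0.0001
```

Call:
send_rows:
  rows:
    - [-0.2, -0.4, 0, 0, 0, 0]
    - [-0.4, -0.8, 0, 0, 0, 0]
    - [-0.4, -1, 0, 0, 0, 0]
    - [-0.4, -1, 0, 0, 0, 0]

```text
time: 3.1
tool_pos: [0.4999, -0.0011, 0.2368]
eef_rot: [[-0.948, 0.318, -0.0], [0.318, 0.948, -0.0], [0.0, -0.0, -1.0]]
wrist_force: [-0.7, -0.1, 0.3]
width: 0.0
```

Call:
send_rows:
  rows:
    - [0, -0.4, 0, 0, 0, 0]
    - [0, -0.8, 0, 0, 0, 0]
    - [0, -1, 0, 0, 0, 0]
    - [0, -1, 0, 0, 0, 0]

```text
time: 3.6
tool_pos: [0.4683, -0.095, 0.237]
eef_rot: [[-0.948, 0.318, 0.0], [0.318, 0.948, 0.0], [-0.0, 0.0, -1.0]]
wrist_force: [-0.4, 0.3, 0.2]
width: 0.0005
```

Call:
send_rows:
  rows:
    - [0, -0.3, 0, 0, 0, 0]
    - [0, -0.3, 0, 0, 0, 0]
    - [0, -0.3, 0.3, 0, 0, 0]
    - [0, -0.3, 0.6, 0, 0, 0]
    - [0, -0.3, 0.9, 0, 0, 0]
    - [0, -0.3, 0.96, 0, 0, 0]
    - [0, -0.3, 0.96, 0, 0, 0]

```text
time: 4.47
tool_pos: [0.4594, -0.1225, 0.1414]
eef_rot: [[-0.949, 0.316, 0.0], [0.316, 0.949, 0.0], [-0.0, 0.0, -1.0]]
wrist_force: [0.7, 0.3, 0.4]
width: 0.0005
```

```bash
python3 - <<'E'
from h import *
p,d=grab('scene','s1'); q,_=grab('top','t1')
a=cv2.resize(p[90:260,170:340],(400,400)); b=cv2.resize(q[170:310,250:390],(400,400))
cv2.imwrite('pics/c1.png',np.hstack([a,b])[:,:,::-1])
E
```

```text
(no output)
```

View pics/c1.png

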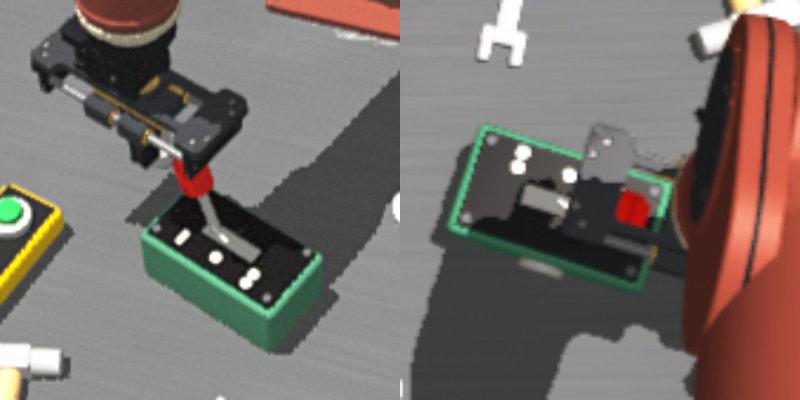

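The finger stands behind the red knob (left crop, about 160,155; knob at 195,180), and the body is above it. Pushing now.

Call:
send_rows:
  rows:
    - [0, 0.1, 0, 0, 0, 0]
    - [0, 0.2, 0, 0, 0, 0]
    - [0, 0.25, 0, 0, 0, 0]
    - [0, 0.3, 0, 0, 0, 0]
    - [0, 0.35, 0, 0, 0, 0]
    - [0, 0.4, 0, 0, 0, 0]
    - [0, 0.45, 0, 0, 0, 0]
    - [0, 0.5, 0, 0, 0, 0]
    - [0, 0.55, 0, 0, 0, 0]
    - [0, 0.6, 0, 0, 0, 0]

```text
time: 5.82
tool_pos: [0.4787, -0.0655, 0.142]
eef_rot: [[-0.949, 0.317, 0.001], [0.317, 0.949, 0.001], [-0.001, 0.001, -1.0]]
wrist_force: [0.7, 1.2, -0.4]
width: 0.0005
```

Call:
send_rows:
  rows:
    - [0, 0.05, 0, 0, 0, 0]
    - [0, 0.1, 0, 0, 0, 0]
    - [0, 0.15, 0, 0, 0, 0]
    - [0, 0.2, 0, 0, 0, 0]
    - [0, 0.25, 0, 0, 0, 0]
    - [0, 0.3, 0, 0, 0, 0]
    - [0, 0.35, 0, 0, 0, 0]
    - [0, 0.4, 0, 0, 0, 0]
    - [0, 0.4, 0, 0, 0, 0]

```text
time: 6.95
tool_pos: [0.4916, -0.0266, 0.142]
eef_rot: [[-0.949, 0.316, 0.002], [0.316, 0.949, 0.001], [-0.001, 0.001, -1.0]]
wrist_force: [0.6, 0.0, 0.0]
width: 0.0004
```

```bash
python3 - <<'E'
from h import *
p,d=grab('scene','s2'); q,_=grab('top','t2')
a=cv2.resize(p[90:260,170:340],(400,400)); b=cv2.resize(q[170:310,250:390],(400,400))
cv2.imwrite('pics/c2.png',np.hstack([a,b])[:,:,::-1])
E
```

```text
(no output)
```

View pics/c2.png

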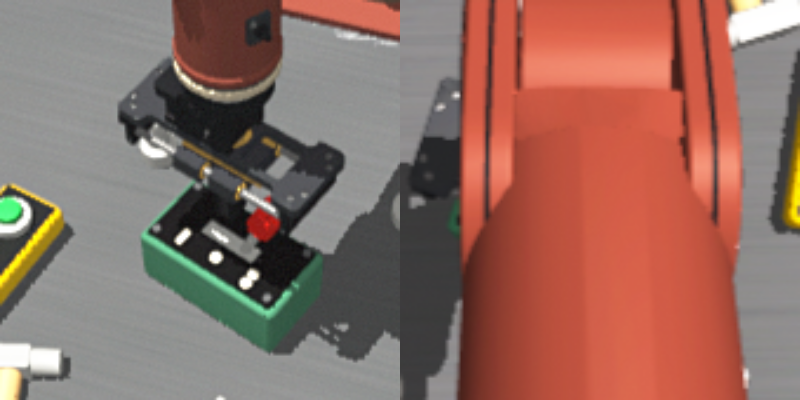

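Left crop: the red knob (263,222) now leans to the two-dot side. I'll press on gently to feel the hard stop.

Call:
send_rows:
  rows:
    - [0, 0.05, 0, 0, 0, 0]
    - [0, 0.1, 0, 0, 0, 0]
    - [0, 0.1, 0, 0, 0, 0]

```text
time: 7.42
tool_pos: [0.4948, -0.0171, 0.142]
eef_rot: [[-0.949, 0.315, 0.002], [0.315, 0.949, 0.001], [-0.001, 0.001, -1.0]]
wrist_force: [0.7, -0.8, 0.2]
width: 0.001
```

Call:
send_rows:
  rows:
    - [0, 0.03, 0, 0, 0, 0]
    - [0, 0.06, 0, 0, 0, 0]
    - [0, 0.06, 0, 0, 0, 0]

```text
time: 7.8
tool_pos: [0.4961, -0.0133, 0.1418]
eef_rot: [[-0.949, 0.317, 0.0], [0.317, 0.949, -0.002], [-0.001, -0.001, -1.0]]
wrist_force: [-2.7, -6.2, 1.9]
width: 0.0002
```

Call:
send_rows:
  rows:
    - [0, -0.3, 0, 0, 0, 0]
    - [0, -0.3, 0, 0, 0, 0]
    - [0, -0.3, -0.4, 0, 0, 0]
    - [0, -0.3, -0.8, 0, 0, 0]
    - [0, -0.3, -0.95, 0, 0, 0]
    - [0, -0.3, -0.95, 0, 0, 0]

```text
time: 8.55
tool_pos: [0.4871, -0.041, 0.2372]
eef_rot: [[-0.949, 0.316, 0.001], [0.316, 0.949, -0.001], [-0.002, -0.0, -1.0]]
wrist_force: [-1.2, -0.1, -1.0]
width: 0.0009
```

Call:
send_rows:
  rows:
    - [-0.2, -0.4, 0, 0, 0, 0]
    - [-0.4, -0.8, 0, 0, 0, 0]
    - [-0.45, -1, 0, 0, 0, 0]
    - [-0.45, -1, 0, 0, 0, 0]

```text
time: 9.05
tool_pos: [0.4972, -0.1514, 0.2358]
eef_rot: [[-0.948, 0.319, -0.001], [0.319, 0.948, -0.002], [0.0, -0.002, -1.0]]
wrist_force: [-0.7, 0.4, -0.5]
width: 0.0005
```

Call:
send_rows:
  rows:
    - [-0.2, -0.4, 0, 0, 0, 0]
    - [-0.4, -0.8, 0, 0, 0, 0]
    - [-0.45, -0.93, 0, 0, 0, 0]
    - [-0.45, -0.93, 0, 0, 0, 0]

```text
time: 9.55
tool_pos: [0.51, -0.2533, 0.235]
eef_rot: [[-0.948, 0.32, -0.002], [0.32, 0.948, -0.001], [0.002, -0.002, -1.0]]
wrist_force: [-0.6, 0.2, 0.0]
width: 0.0007
```

```bash
python3 - <<'E'
from h import *
np.set_printoptions(precision=4,suppress=True)
p,d=grab('scene','s3'); q,e=grab('top','t3')
a=cv2.resize(p[80:280,120:320],(400,400)); b=cv2.resize(q[150:330,260:440],(400,400))
cv2.imwrite('pics/c3.png',np.hstack([a,b])[:,:,::-1])
V,U=np.mgrid[:420,:560]; s=sense(); print(s['tool_pos'])
for n,dd,im in(('scene',d,p),('top',e,q)):
    W=world(n,dd,U,V); m=(W[...,2]>.125)&(W[...,2]<.18)&(np.hypot(W[...,0]-.50,W[...,1]-.01)<.05)&(im[...,0]>100)&(im[...,1]<60)
    if m.sum()>20:
        w=W[m]; print(n,m.sum(),cv2.minAreaRect(w[:,:2].astype(np.float32)),w[:,2].max())
E
```

```text
[ 0.5105 -0.2519  0.2354]
scene 205 ((0.5088607668876648, 0.015494548715651035), (0.02933398447930813, 0.034555066376924515), 42.528690338134766) 0.1704645854773289
top 230 ((0.5031315088272095, 0.012928314507007599), (0.0338287428021431, 0.028006799519062042), 69.86114501953125) 0.1713841378197819
```

View pics/c3.png

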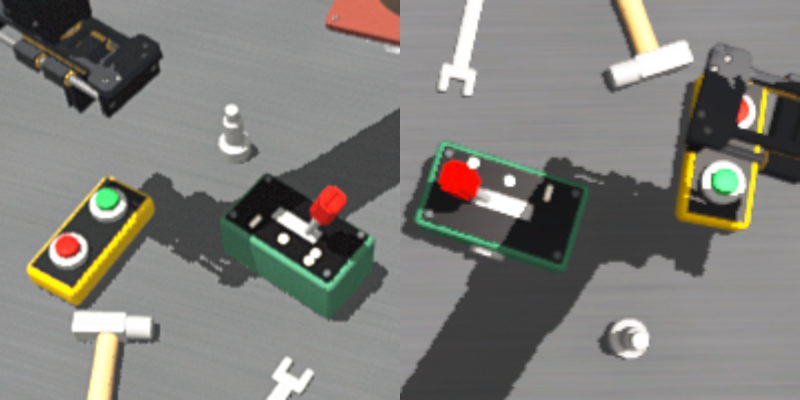

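The lever is at the two dots: the knob is about 43 mm to +y of the box centre, as expected. Now I'll descend on the green button.

Call:
send_rows:
  rows:
    - [-0.02, -0.01, 0.4, 0, 0, 0]
    - [-0.02, -0.01, 0.8, 0, 0, 0]
    - [-0.02, -0.01, 1, 0, 0, 0]
    - [-0.02, -0.01, 1, 0, 0, 0]

```text
time: 10.15
tool_pos: [0.5116, -0.2522, 0.1347]
eef_rot: [[-0.949, 0.316, -0.003], [0.316, 0.949, 0.0], [0.003, -0.001, -1.0]]
wrist_force: [-0.3, -0.3, 0.7]
width: 0.0004
```

Call:
send_rows:
  rows:
    - [0, 0, 0.25, 0, 0, 0]
    - [0, 0, 0.5, 0, 0, 0]
    - [0, 0, 0.55, 0, 0, 0]
    - [0, 0, 0.55, 0, 0, 0]

```text
time: 10.65
tool_pos: [0.5121, -0.2524, 0.0809]
eef_rot: [[-0.949, 0.316, -0.002], [0.316, 0.949, 0.0], [0.002, -0.001, -1.0]]
wrist_force: [1.1, -0.0, 1.3]
width: 0.0006
```

Tip is at about 0.067, button top at 0.060. Pressing in small steps.

Call:
send_rows:
  rows:
    - [0, 0, 0.03, 0, 0, 0]
    - [0, 0, 0.06, 0, 0, 0]
    - [0, 0, 0.09, 0, 0, 0]
    - [0, 0, 0.11, 0, 0, 0]
    - [0, 0, 0.11, 0, 0, 0]

```text
time: 11.28
tool_pos: [0.5125, -0.2525, 0.0701]
eef_rot: [[-0.949, 0.316, -0.001], [0.316, 0.949, -0.0], [0.001, -0.001, -1.0]]
wrist_force: [0.5, 0.2, 3.6]
width: 0.0005
```

Call:
send_rows:
  rows:
    - [0, 0, 0.02, 0, 0, 0]
    - [0, 0, 0.02, 0, 0, 0]
    - [0, 0, 0.03, 0, 0, 0]
    - [0, 0, 0.03, 0, 0, 0]

```text
time: 11.78
tool_pos: [0.5126, -0.2526, 0.0683]
eef_rot: [[-0.949, 0.316, -0.001], [0.316, 0.949, 0.001], [0.001, 0.0, -1.0]]
wrist_force: [-4.5, 2.9, 19.1]
width: 0.0006
```

19 N means the button is against its stop. Now I'll lift straight off and check.

Call:
send_rows:
  rows:
    - [0, 0, -0.1, 0, 0, 0]
    - [0, 0, -0.3, 0, 0, 0]
    - [0, 0, -0.7, 0, 0, 0]
    - [0, 0, -1, 0, 0, 0]
    - [0, 0, -1, 0, 0, 0]

```text
time: 12.4
tool_pos: [0.5137, -0.2534, 0.1711]
eef_rot: [[-0.949, 0.317, 0.003], [0.317, 0.949, 0.0], [-0.003, 0.001, -1.0]]
wrist_force: [0.8, -0.4, -0.7]
width: 0.0007
```

Call:
send_rows:
  rows:
    - [0, 0, -0.4, 0, 0, 0]
    - [0, 0, -0.8, 0, 0, 0]
    - [0, 0, -0.8, 0, 0, 0]
    - [0, 0, -0.8, 0, 0, 0]
    - [0, 0, -0.8, 0, 0, 0]

```text
time: 13.02
tool_pos: [0.5129, -0.253, 0.2498]
eef_rot: [[-0.949, 0.316, 0.001], [0.316, 0.949, 0.001], [-0.0, 0.001, -1.0]]
wrist_force: [-0.5, -0.2, 0.6]
width: 0.0002
```

```bash
python3 - <<'E'
from h import *
np.set_printoptions(precision=4,suppress=True)
p,d=grab('scene','s4'); q,e=grab('top','t4')
V,U=np.mgrid[:420,:560]; s=sense(); print(s['time'],s['tool_pos'],s['wrist_force'])
for t,dd in(('before',np.load('pics/scene0.npy')),('after',d)):
    W=world('scene',dd,U,V)
    for nm,(x,y),lo,hi,r in(('green',(.512,-.2525),.055,.07,.012),('red',(.587,-.2685),.055,.07,.012)):
        m=(W[...,2]>.04)&(W[...,2]<hi)&(np.hypot(W[...,0]-x,W[...,1]-y)<r); print(t,nm,m.sum(),np.median(W[m],0))
    m=(W[...,2]>.031)&(W[...,2]<.044)&(np.hypot(W[...,0]-.549,W[...,1]+.26)<.1); print(t,'pend',cv2.minAreaRect(W[m][:,:2].astype(np.float32)))
    m=(W[...,2]>.13)&(W[...,2]<.18)&(np.hypot(W[...,0]-.505,W[...,1]-.0135)<.04); print(t,'knob',m.sum(),W[m].mean(0) if m.any() else 0)
    m=(W[...,2]>.13)&(W[...,2]<.18)&(np.hypot(W[...,0]-.54,W[...,1]-.24)<.04); print(t,'blue',m.sum(),W[m].mean(0))
cv2.imwrite('pics/v4.png',p[:,:,::-1])
E
```

```text
13.125 [ 0.513  -0.2532  0.2501] [-0.0795 -1.0787  0.4982]
before green 76 [ 0.5134 -0.2505  0.058 ]
before red 90 [ 0.5885 -0.2669  0.0577]
before pend ((0.5508862137794495, -0.2608838677406311), (0.07261582463979721, 0.15963341295719147), 78.25968933105469)
before knob 0 0
before blue 282 [0.5443 0.2396 0.1608]
after green 76 [ 0.5123 -0.2508  0.0582]
after red 86 [ 0.5888 -0.2666  0.0584]
after pend ((0.5510966777801514, -0.2611548602581024), (0.0731286033987999, 0.15889498591423035), 77.80148315429688)
after knob 223 [0.5114 0.0152 0.1568]
after blue 281 [0.5443 0.2397 0.1609]
```

View pics/v4.png

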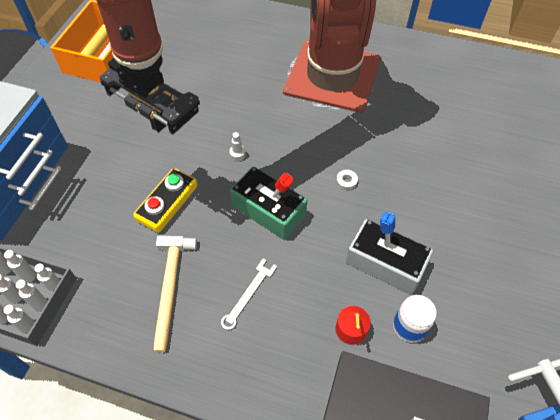

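The picture shows the lever at the two dots (knob 285,182), both buttons up (174,180 and 154,204), and everything else where it was. Handing in.

```bash
python3 -c "from cell import job; print(job.close_job())"
```

```text
the job is handed in; nothing more can be done
None
```

I did both steps and handed the job in at about 13 s of the 48 s allowed; the hand-in reports no verdict.

- **Lever:** I pushed the red knob with the closed fingertips past the first detent to the second stop. There I felt about 7 N of resistance. Afterwards the camera put the knob about 43 mm to the box's +y side, which matches the second stop.
- **Green button:** I pressed it until the wrist force read 19 N, with the tip about 5.7 mm below the button's rest height. Then I lifted straight off.
- **Last checks:** Both buttons are back at their starting height, and the pendant and blue knob are within about 1 mm of where they were. In the last picture, the loose things look unmoved; I did not measure them. The arm stands clear at a height of 0.25 m and touches nothing. No check failed or disagreed.

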